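# Draw the next AA cell from a gravity dispenser and put it on charge

## Robot

A 7-joint arm with a two-finger parallel gripper is mounted at the origin on a cart in front of the work surface, level with it; the furniture and walls round the work are solid. World frame = base frame: x ahead of the robot, y to its left, z up, the work surface at z = 0. Lengths are in m, angles in rad, forces in N, time in s.
With the tool pointing down it reaches from about 0.425 to 0.925 m from the base axis. Payload 6.8 kg.
Tool frame: the origin (TCP) lies at the very end of the fingers, on their centre line; the grasp point (between the pads) lies 19 mm behind it; z points along the fingers, y is the line along which they close (so a half turn about z gives the same grasp; the last joint's range is limited). The gripper opens to 88 mm and grips with 3 to 60 N. Pads are 20 mm wide; open, the fingers measure 115 mm over their backs; the gripper's body (75 mm by 178 mm) begins 61 mm behind the grasp point.
Start: joints at [1.212, 0.477, 0.022, 1.555, -0.011, 1.109, -0.083], TCP at [0.168, -0.654, 0.223] pointing down, gripper open.
Joint ranges: [-2.96, 2.96], [-0.34, 2.1], [-1.41, 1.46], [0.24, 2.44], [-1.37, 4.51], [0.17, 1.92], [-2.96, 2.96]. Speed limits (rad/s): [2.39, 2.39, 3.14, 3.14, 3.14, 3.14, 3.14].

## Interface

Orientations are given as a rotation vector (axis times angle).
In Python, from plant import bot gives the robot as it stands.
- The arm moves only by the tool send_rows, never from a script. Its argument "series" is a list of rows, each a list of 7 numbers: the shift along the tool's x, y, z in mm, then the turn, a rotation vector about the tool's x, y, z in degrees, then the gripper command: -1 is shut, 1 is fully open, values between are in proportion. In form: [[x, y, z, rx, ry, rz, gripper], ...]. A call has 1 to 12 rows; each row is the pose to reach, as a shift and turn from the pose commanded when the call began, along the tool's axes at that moment; what a row does not reach only later rows make up. A row lasts 1/10 s, in which the tool goes at most 50 mm and 8.59 degrees, less where a joint would pass 70% of its speed; a pose out of reach is approached as far as the arm can. A call with a gripper value outside its range is refused whole. The fingers move at their own pace and stop on an object; the grip force is fixed at half the most. Time passes only in rows, so rows that repeat a pose let the fingers close. It gives the time, the measured TCP pose, the force, the opening and the grip force at its end, in the units of the state.
- bot.observe(): the state, without advancing time (a new reading comes with each control period).
- bot.snapshot(name): name is "scene" or "side" or "wrist"; returns (picture, depth): 420x560x3 uint8, red, green, blue; 420x560 float32, m along the optical axis (not along the pixel's ray), 0 where there is no reading.
- bot.get_calibration(name): a dict with "fx", "fy", "cx", "cy" (pixels), "xyz" and "orientation" of the camera in the world. Camera axes: x right, y up, looking along -z (the intrinsics and any distortion apply to the point x, -y, -z); pixel columns grow to the right and rows downward; lengths in m; the calibration is good to about 2 mm. A picture is of the moment at which its call begins: read the wrist's pose just before it. get_calibration takes no time and is no camera call; for the wrist camera it gives the pose at the moment of the call.
- bot.close_job(): hands the job in; it is judged then, once.
The state is a dict: "time_s": time; "qpos": joint angles; "dq": joint speeds; "effort": joint torques, N m; "tool_pos": TCP position; "eef_rot": TCP orientation; "wrist_force": force on the tool from outside, world axes, zero at the start; "torque": the same for the moment, N m; "width": finger opening in m; "grasp_force": force on a finger pad.
Only numpy, scipy, OpenCV 4.12 (cv2) and the standard library are available. Lean on these libraries where they do the work, as an engineer would, in place of code of your own. Each camera call takes 0.05 s, during which the arm holds its last target. There are 200 camera calls.

## Task

Put the next AA cell on charge: pull the dispenser's drawer fully out, lift out the one cell it brings (only its ends can be gripped there), lay it on the felt desk pad and let go, then take it again across its middle and load it into the charger's empty bay against the sprung contact, plus end at the white cross, until it lies fully down and is held. Push the drawer fully home so that the stack drops and the next cell falls into it. Keep the other cells in the dispenser and do not disturb the stapler, the tape roll and the memory stick.

Things in the scene. Friction and masses are not known exactly. Their poses are not given: they have to be found in the camera images.
- desk_pad: Grey felt desk pad, 310 mm (x) by 580 mm (y), 3 mm thick, fixed on the desk; all the things of this task stand on it. Origin: centre of its underside (its top is at z = 0.003). A cell laid on it does not roll away.
- dispenser: White gravity dispenser, fixed. Origin: below the chute's centre, on the pad; z up, drawer side faces its own -x. Base 60 mm wide (y), x -20 to +76 mm, 39 mm high; chute x -11.5 to +11.5, y -30 to +30 mm, 82 mm high. Cells lie in it along y, plus end at +y, one on another. The drawer takes the lowest out while its flat rear holds the rest up; when it goes home they drop.
- drawer (a joint): Travel of the mint-green drawer, m: 0 = home, 0.058 = fully out (stop). It slides straight along the dispenser's own -x with about 1 N of friction and stays where it is left.
- drawer_tab (a point): Middle of the drawer's upright pull tab, 36 mm above the pad, moves with the drawer; axes as the dispenser. The tab is 12 mm thick (y), 22 mm long (x), its top 12 mm above this point, its sides free above 22 mm below it. With the drawer home it is 40 mm in front (-x) of the chute's centre.
- drawer_pocket (a point): Axis middle of the cell in the drawer's pocket, 26.75 mm above the pad, moves with the drawer; axes as the dispenser. The pocket is 16.5 mm wide (x) and 13 mm deep, so no finger fits beside it. The drawer is 32 mm wide (y) here: both cell ends stick out 9 mm and, drawer out, can be gripped end to end. Front panel 20 to 25 mm in front, 35 mm high.
- cell_1: AA cell, 14.5 mm diameter, 50.5 mm long with its plus nub (nub 5.6 mm across, 1.5 mm long), 26 g; white sleeve, green next to the plus end, flat steel minus end. Origin: mid-length, on the axis. Own x axis: along the cell to the plus end. At the start the lowest one, in the drawer's pocket: the one to charge.
- cell_1_plus (a point): Tip of the plus nub of cell_1, 25.25 mm from its origin along its x axis.
- cell_2: AA cell, 14.5 mm diameter, 50.5 mm long with its plus nub (nub 5.6 mm across, 1.5 mm long), 26 g; white sleeve, green next to the plus end, flat steel minus end. Origin: mid-length, on the axis. Own x axis: along the cell to the plus end. At the start the lowest in the chute, 14.5 mm above cell_1: the next to drop.
- cell_3: AA cell, 14.5 mm diameter, 50.5 mm long with its plus nub (nub 5.6 mm across, 1.5 mm long), 26 g; white sleeve, green next to the plus end, flat steel minus end. Origin: mid-length, on the axis. Own x axis: along the cell to the plus end. At the start in the chute, on cell_2.
- cell_4: AA cell, 14.5 mm diameter, 50.5 mm long with its plus nub (nub 5.6 mm across, 1.5 mm long), 26 g; white sleeve, green next to the plus end, flat steel minus end. Origin: mid-length, on the axis. Own x axis: along the cell to the plus end. At the start in the chute, on cell_3, the top one.
- charger: Dark two-bay battery charger, fixed, x -54 to +47 mm, y -44 to +44 mm. Origin: on the pad below its centre; z up. The bays run along its x: the empty one at y = +23 mm, the other at y = -23 mm holds a cell already charging (part of the charger). In each, a fixed brass plus contact at the +x end (white cross on the 30 mm high housing there) and a sprung sliding minus contact at the -x end.
- bay (a point): Where mid-length of the cell in the empty bay lies once loaded, 26 mm above the charger's underside; axes as the charger, plus end along +x. The cell rests 7.25 mm lower on flat seats (x beyond +-17 mm) between ribs 16.5 mm apart that end 2 mm below this point. Within x +-17 mm the bay is open to 16 mm below and sideways, for fingers; 31 mm to the charging cell.
- bay_plus (a point): Centre of the face of the empty bay's fixed plus contact, 25.25 mm along +x from point bay; axes as the charger. The wall rises 4 mm above this point and the housing fills all beyond. The sliding minus contact rises only 3 mm above this height, so the cell goes in tilted: minus end low against it, pushed back, then the plus end lowered in front of this wall.
- contact (a joint): Travel of the empty bay's sprung minus contact, m, along the charger's own -x: 0 = at rest (face at x = -16.75 mm from point bay), 0.0085 with a cell loaded, 0.014 = stop. Its plate is 14 mm wide (y), 10 mm high. Spring force 1.4 N at rest, 3.8 N loaded, 5.3 N at the stop.
- stapler: Black stapler, 132 x 36 x 47 mm, loose on the pad; a bystander. Origin: centre of the underside.
- tape_roll: Mint striped roll of paper tape lying flat, 50 mm across, 10 mm high, loose on the pad; a bystander. Origin: centre of the underside.
- usb_stick: Black USB memory stick, 54 x 18 x 8 mm, loose on the pad; a bystander. Origin: centre of the underside.

How it is judged:
On the way, in this order (a step that is already met when the one before it is completed fails the run):
1. The drawer is pulled fully out (value of joint drawer above 0.053 m), for 0.1 s.
2. The cell from the drawer lies on the felt pad, let go and still (height (world z) of cell_1 between 0.007 and 0.0135 m and x of cell_1 in the frame of desk_pad between -0.155 and 0.155 m and y of cell_1 in the frame of desk_pad between -0.29 and 0.29 m and contact force between the fingers and cell_1 below 0.1 N and linear speed of cell_1 below 0.02 m/s), for 0.2 s.
At the end, for the whole second after the job is handed in: Cell_1 lies in the empty bay (2.5 mm), nub at the plus contact (2 mm), held by the pressed contact; drawer home (3 mm); the other three cells dropped one place, cell_2 in the drawer (4 mm); all still (x of cell_1_plus in the frame of bay between 0.023 and 0.0272 m and y of cell_1 in the frame of bay between -0.0025 and 0.0025 m and z of cell_1 in the frame of bay between -0.0025 and 0.002 m and y of cell_1_plus in the frame of bay between -0.0025 and 0.0025 m and z of cell_1_plus in the frame of bay between -0.0025 and 0.002 m and value of joint contact between 0.006 and 0.0115 m and value of joint drawer below 0.003 m and z of cell_2 in the frame of dispenser below 0.03075 m and horizontal distance between each of cell_2, cell_3, cell_4 and dispenser below 0.008 m and z of cell_3 in the frame of dispenser below 0.04525 m and z of cell_4 in the frame of dispenser below 0.05975 m and linear speed of each of cell_1, cell_2, cell_3, cell_4 below 0.02 m/s); the robot touches nothing.
It fails at once if The stapler is shifted by more than 3 cm (distance of stapler from where it was at the start of the episode above 0.03 m).
It fails at once if The tape roll is shifted by more than 3 cm (distance of tape_roll from where it was at the start of the episode above 0.03 m).
It fails at once if The memory stick is shifted by more than 3 cm (distance of usb_stick from where it was at the start of the episode above 0.03 m).
It fails at once if A second cell leaves the dispenser's chute (horizontal distance between any of cell_2, cell_3, cell_4 and dispenser above 0.03 m).
It also fails if it takes over 59 s, if anything falls off the work surface, if the arm or the gripper's body presses on something with over 40 N, if the wrist force passes 120 N, or if a joint passes its speed limit or range.

## Working session

There is one attempt and no reset: what is moved stays moved. The work goes in short steps, Python scripts to look and compute and a tool call to move; the robot and the scene stay as the last step left them, time stands still between calls to the robot, and variables do not carry over. Pictures are saved under pics/ and viewed, at most 12 in all, crops included, and the job is handed in when it is done.

Besides the shell and the picture viewer there is one more tool, called after "Emit:" as a command line: name --pt "numbers of a row" for each row, then --argument value for the rest. send_rows: Moves the arm, as the interface text tells. Its arguments: {"type":"object","properties":{"series":{"type":"array"}},"required":["series"]}

```bash
mkdir -p pics; cat > h.py <<'E'
import numpy as np, cv2
from scipy.spatial.transform import Rotation as R
from plant import bot
def snap(n,f=None):
    c=bot.get_calibration(n); p,d=bot.snapshot(n)
    if f: cv2.imwrite('pics/'+f,p[:,:,::-1])
    np.savez('last_%s.npz'%n,p=p,d=d); return p,d,c
def rot(c):
    o=np.array(c['orientation'],float)
    return R.from_rotvec(o).as_matrix() if o.size==3 else o.reshape(3,3)
def ray(c,u,v):
    r=np.array([(u-c['cx'])/c['fx'],-(v-c['cy'])/c['fy'],-1.]); return np.array(c['xyz']),rot(c)@r
def onz(c,u,v,z):
    o,r=ray(c,u,v); return o+r*(z-o[2])/r[2]
def cloud(c,d):
    v,u=np.mgrid[:d.shape[0],:d.shape[1]]
    P=np.stack([(u-c['cx'])/c['fx']*d,-(v-c['cy'])/c['fy']*d,-d],-1)
    return P@rot(c).T+np.array(c['xyz'])
def st():
    s=bot.observe(); print({k:np.round(s[k],4).tolist() for k in ('time_s','qpos','tool_pos','eef_rot','wrist_force','width','grasp_force')}); return s
def rel(pos):
    "world pos -> shift in tool axes mm"
    s=bot.observe(); return np.round(R.from_rotvec(s['eef_rot']).inv().apply(np.array(pos)-s['tool_pos'])*1000,1)
E
python3 - <<'E'
from h import *
st(); print(R.from_rotvec(bot.observe()['eef_rot']).as_matrix().round(2))
for n in ('scene','side','wrist'):
    p,d,c=snap(n,n+'0.png'); print(n,c)
a=cv2.imread('pics/scene0.png')
E
```

```text
{'time_s': 0.0, 'qpos': [1.2119, 0.4778, 0.0223, 1.5564, -0.0115, 1.1093, -0.0831], 'tool_pos': [0.1674, -0.6533, 0.2217], 'eef_rot': [-3.1152, -0.3927, 0.0006], 'wrist_force': [-0.0435, -0.0262, 0.0009], 'width': 0.0875, 'grasp_force': 0.0}
[[ 0.97  0.25 -0.  ]
 [ 0.25 -0.97  0.  ]
 [-0.   -0.   -1.  ]]
scene {'fx': 489.9452536791147, 'fy': 489.9452536791147, 'cx': 275.0637797640982, 'cy': 212.35066717479705, 'xyz': array([-0.32299474,  0.80904748,  0.74111729]), 'orientation': array([ 0.53178304, -1.06932501, -1.97918366])}
side {'fx': 493.5475293158085, 'fy': 493.5475293158085, 'cx': 278.3476006013519, 'cy': 210.04860088719914, 'xyz': array([0.26007596, 1.27904785, 0.50492712]), 'orientation': array([ 0.19605715, -1.66976025, -2.43285742])}
wrist {'fx': 344.8246903399984, 'fy': 344.8246903399984, 'cx': 273.66360443410565, 'cy': 215.5745301643505, 'xyz': array([ 0.24264653, -0.6339629 ,  0.38353782]), 'orientation': array([-0.24211858,  0.19056382, -1.31038019])}
```

View scene.

View pics/scene0.png

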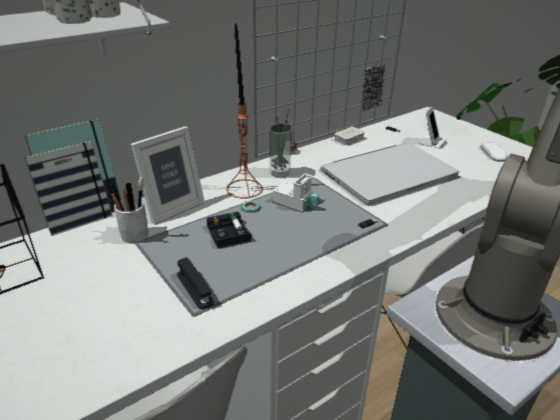

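View pics/side0.png

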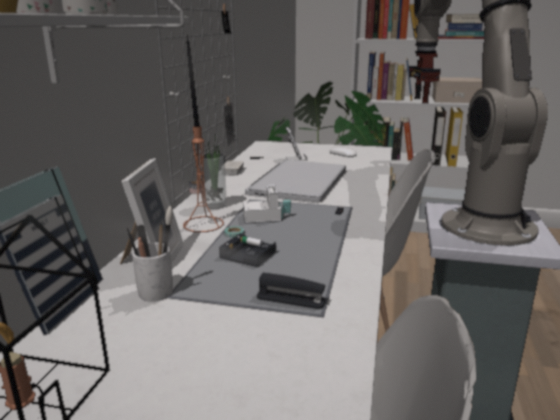

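View pics/wrist0.png

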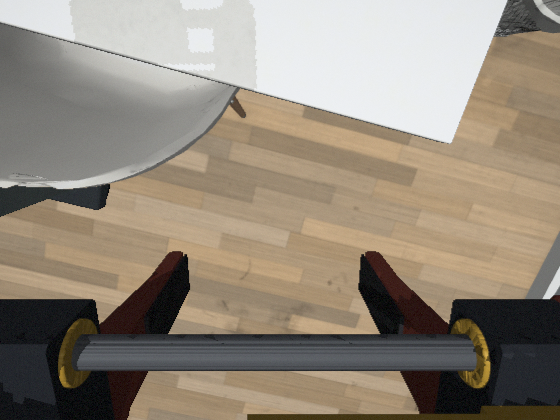

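Scene view: charger near (228,228), dispenser (297,193) with mint drawer tab (314,200), tape roll (250,206), stapler (195,283), memory stick (367,223). I compute rough positions.

```bash
python3 - <<'E'
from h import *
c=bot.get_calibration('scene')
for n,u,v,z in [('charger',228,226,.03),('tab',314,200,.04),('disp top',301,181,.085),('tape',250,206,.01),('stapler',195,280,.03),('usb',367,223,.008),('padL',212,305,.003),('padR',386,226,.003),('padT',325,181,.003),('padB',140,240,.003)]:
    print(n,onz(c,u,v,z).round(3))
z=np.load('last_scene.npz');P=cloud(c,z['d'])
for u,v in [(228,228),(297,193),(314,200),(260,250)]: print(P[v,u].round(3))
E
```

```text
charger [0.558 0.308 0.03 ]
tab [0.517 0.062 0.04 ]
disp top [0.557 0.077 0.085]
tape [0.63  0.194 0.01 ]
stapler [0.425 0.472 0.03 ]
usb [ 0.388 -0.014  0.008]
padL [0.362 0.467 0.003]
padR [ 0.354 -0.051  0.003]
padT [ 0.625 -0.074  0.003]
padB [0.665 0.5   0.003]
[0.572 0.3   0.012]
[0.552 0.093 0.056]
[0.526 0.054 0.033]
[0.459 0.278 0.004]
```

Emit:
send_rows --pt "411 -259 -30 0 0 0 1" --pt "411 -259 -30 0 0 0 1" --pt "411 -259 -30 0 0 0 1" --pt "411 -259 -30 0 0 0 1" --pt "411 -259 -30 0 0 0 1" --pt "411 -259 -30 0 0 0 1" --pt "411 -259 -30 0 0 0 1" --pt "411 -259 -30 0 0 0 1" --pt "411 -259 -30 0 0 0 1" --pt "411 -259 -30 0 0 0 1" --pt "411 -259 -30 0 0 0 1"

```text
time_s: 1.25
tool_pos: [0.5058, -0.2948, 0.2529]
eef_rot: [-3.113, -0.408, -0.004]
wrist_force: [0.4, 0.1, 0.9]
width: 0.0878
grasp_force: 0.0
```

```bash
python3 - <<'E'
from h import *
st();print(rel([0.42,0.16,0.28]))
c=bot.get_calibration('wrist');print(rot(c).round(2),c['xyz'])
E
```

```text
{'time_s': 1.25, 'qpos': [0.5657, 0.3108, -0.1784, 1.7323, 0.0573, 1.1026, -0.9404], 'tool_pos': [0.5058, -0.2948, 0.2529], 'eef_rot': [-3.1128, -0.4079, -0.0041], 'wrist_force': [0.4259, 0.0837, 0.8922], 'width': 0.0878, 'grasp_force': 0.0}
[  34.4 -461.6  -26.2]
[[ 0.26  0.93  0.27]
 [-0.97  0.25  0.07]
 [-0.   -0.28  0.96]] [ 0.5803855  -0.27485965  0.41482498]
```

Emit:
send_rows --pt "50 -200 -26 0 0 0 1" --pt "76 -460 -26 0 0 0 1" --pt "76 -460 -26 0 0 0 1" --pt "76 -460 -26 0 0 0 1" --pt "76 -460 -26 0 0 0 1" --pt "76 -460 -26 0 0 0 1" --pt "76 -460 -26 0 0 0 1" --pt "76 -460 -26 0 0 0 1" --pt "76 -460 -26 0 0 0 1" --pt "76 -460 -26 0 0 0 1" --pt "76 -460 -26 0 0 0 1"

```text
time_s: 2.35
tool_pos: [0.4602, 0.1658, 0.2787]
eef_rot: [-3.115, -0.4, -0.0]
wrist_force: [0.0, -0.3, -0.6]
width: 0.0878
grasp_force: 0.0
```

```bash
python3 - <<'E'
from h import *
st();p,d,c=snap('wrist','w1.png');print(c)
E
```

```text
{'time_s': 2.35, 'qpos': [-0.0067, 0.1524, -0.514, 1.89, 0.0823, 1.1196, -1.8669], 'tool_pos': [0.4602, 0.1658, 0.2787], 'eef_rot': [-3.1153, -0.4002, -0.0002], 'wrist_force': [0.035, -0.298, -0.6375], 'width': 0.0878, 'grasp_force': 0.0}
{'fx': 344.8246903399984, 'fy': 344.8246903399984, 'cx': 273.66360443410565, 'cy': 215.5745301643505, 'xyz': array([0.53531966, 0.18569037, 0.44048907]), 'orientation': array([-0.24274271,  0.18892472, -1.30584956])}
```

View pics/w1.png

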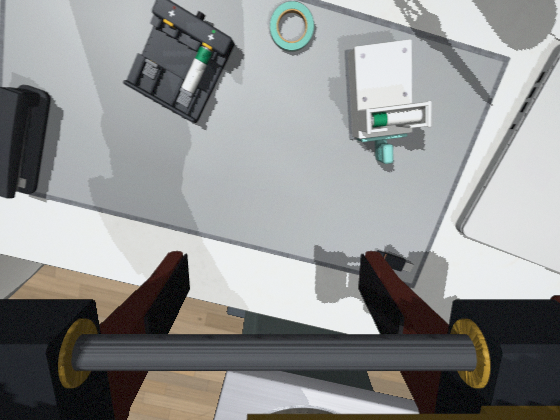

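Wrist view: charger at about (185,60), crosses at (171,14) and (211,37), sprung contact of the empty (left) bay (152,70); dispenser chute (400,115), green plus end left, mint tab (386,150); tape (292,26).

```bash
cat >> h.py <<'E'
def rect(xy):
    (x,y),(w,h),a=cv2.minAreaRect((np.asarray(xy)*1000).astype(np.float32)); return np.round([x,y,w,h,a],1)
E
python3 - <<'E'
from h import *
c=bot.get_calibration('wrist');z=np.load('last_wrist.npz');p,d=z['p'],z['d']
P=cloud(c,d);P[d==0]=np.nan
for (lo,hi,box) in [(.080,.092,(330,440,60,160)),(.036,.048,(340,425,30,110)),(.025,.04,(120,245,0,130))]:
    m=np.zeros(d.shape,bool);m[box[2]:box[3],box[0]:box[1]]=1
    m&=(P[...,2]>lo)&(P[...,2]<hi);m=cv2.erode(m.astype(np.uint8),np.ones((1,1)))>0
    print(lo,m.sum(),np.median(P[m][:,2]).round(4),rect(P[m][:,:2]),P[m][:,:2].mean(0).round(4))
hsv=cv2.cvtColor(p,cv2.COLOR_RGB2HSV)
m=cv2.inRange(hsv,(75,40,60),(100,255,255));m[:128]=0;m[:,:340]=0;m[:,440:]=0
n,l,s,ce=cv2.connectedComponentsWithStats(m)
for i in range(1,n):
    if s[i][4]>20: print(s[i],ce[i].round(1)); q=P[l==i]; print(np.nanpercentile(q,[5,50,95],axis=0).round(4)); t=q[q[:,2]>.044]; print('top',len(t),rect(t[:,:2]) if len(t)>3 else '')
g=cv2.inRange(hsv,(45,120,30),(75,255,200))
n,l,s,ce=cv2.connectedComponentsWithStats(g)
for i in range(1,n):
    if s[i][4]>40: print('green',s[i],ce[i].round(1),P[l==i].mean(0).round(4))
print('crosses',onz(c,171,14,.033).round(4),onz(c,211,37,.033).round(4))
E
```

```text
0.08 691 0.0851 [564.   63.5  24.8  64.2  21. ] [0.5655 0.063 ]
0.036 3625 0.0414 [602.1  78.7  69.2  60.1  21.2] [0.6047 0.0803]
0.025 3418 0.0317 [563.1 301.5  88.4 101.1  75. ] [0.5735 0.2936]
[357 133  50  31 556] [383.2 147. ]
[[0.5176 0.0332 0.0033]
 [0.5325 0.0527 0.0378]
 [0.5487 0.0734 0.0511]]
top 213 [526.   49.3  21.9  12.8  19.1]
crosses [0.6065 0.3126 0.033 ] [0.5955 0.2676 0.033 ]
```

```bash
cat >> h.py <<'E'
D=np.array([.5637,.0636]);yd=np.radians(21);ex=np.array([np.cos(yd),np.sin(yd)]);ey=np.array([-ex[1],ex[0]])
def plan(xy,z,yaw=None):
    s=bot.observe();r=R.from_rotvec(s['eef_rot']);t=R.from_euler('z',yaw,degrees=True)*R.from_rotvec([np.pi,0,0]) if yaw is not None else r
    print('shift',rel([*xy,z]),'turn',np.degrees((r.inv()*t).as_rotvec()).round(2))
E
python3 - <<'E'
from h import *
t=D-43*ex/1000
plan(t,.15,21);plan(t,.02,21)
E
```

```text
shift [ 32.2 127.1 128.5] turn [ 0.02  0.03 -6.55]
shift [ 32.3 127.1 258.5] turn [ 0.02  0.03 -6.55]
```

Emit:
send_rows --pt "16 64 60 0 0 -6.5 1" --pt "32 127 129 0 0 -6.5 1" --pt "32 127 129 0 0 -6.5 1" --pt "32 127 129 0 0 -6.5 1" --pt "32 127 175 0 0 -6.5 1" --pt "32 127 215 0 0 -6.5 1" --pt "32 127 245 0 0 -6.5 1" --pt "32 127 257 0 0 -6.5 1" --pt "32 127 257 0 0 -6.5 1" --pt "32 127 257 0 0 -6.5 1"

```text
time_s: 3.4
tool_pos: [0.5242, 0.0475, 0.0226]
eef_rot: [3.089, 0.567, 0.002]
wrist_force: [0.3, -1.2, 0.2]
width: 0.0877
grasp_force: 0.0
```

```bash
python3 - <<'E'
from h import *
st();plan(D-43*ex/1000,.02,21)
E
```

```text
{'time_s': 3.4, 'qpos': [0.0671, 0.543, -0.3455, 2.0372, 0.3119, 0.6096, -1.6979], 'tool_pos': [0.5242, 0.0475, 0.0226], 'eef_rot': [3.0894, 0.567, 0.002], 'wrist_force': [0.2813, -1.2193, 0.1897], 'width': 0.0877, 'grasp_force': 0.0}
shift [-0.4 -0.9  2.6] turn [ 0.05 -0.06 -0.2 ]
```

Emit:
send_rows --pt "0 -1 1 0 0 0 -1" --pt "0 -1 1 0 0 0 -1" --pt "0 -1 1 0 0 0 -1" --pt "0 -1 1 0 0 0 -1" --pt "0 -1 1 0 0 0 -1" --pt "0 -1 1 0 0 0 -1" --pt "-10 -1 1 0 0 0 -1"

```text
time_s: 4.1
tool_pos: [0.5146, 0.0463, 0.0208]
eef_rot: [-3.089, -0.569, -0.003]
wrist_force: [0.1, 0.2, -0.6]
width: 0.035
grasp_force: 0.0
```

Emit:
send_rows --pt "-8 0 0 0 0 0 -1" --pt "-16 0 0 0 0 0 -1" --pt "-24 0 0 0 0 0 -1" --pt "-32 0 0 0 0 0 -1" --pt "-39 0 0 0 0 0 -1" --pt "-45 0 0 0 0 0 -1" --pt "-49 0 0 0 0 0 -1" --pt "-49 0 0 0 0 0 -1" --pt "-49 0 0 0 0 0 -1"

```text
time_s: 5.0
tool_pos: [0.4682, 0.0284, 0.0208]
eef_rot: [-3.09, -0.569, -0.001]
wrist_force: [0.4, 0.1, 0.2]
width: 0.0007
grasp_force: 0.0
```

```bash
python3 - <<'E'
from h import *
s=st();v=s['tool_pos'][:2]-D;print(v@ex,v@ey)
E
```

```text
{'time_s': 5.0, 'qpos': [0.0975, 0.4825, -0.3502, 2.1677, 0.3157, 0.5382, -1.6953], 'tool_pos': [0.4682, 0.0284, 0.0208], 'eef_rot': [-3.0896, -0.5691, -0.0008], 'wrist_force': [0.3957, 0.1328, 0.2101], 'width': 0.0007, 'grasp_force': 0.0}
-0.10174416937561265 0.0013764168459459631
```

The fingers close slower than I allowed (about 75 mm/s), so the tab was missed. I reopen, go back and take it again.

Emit:
send_rows --pt "0 0 0 0 0 0 0" --pt "0 0 0 0 0 0 0" --pt "0 0 0 0 0 0 0" --pt "0 0 0 0 0 0 0" --pt "0 0 0 0 0 0 0" --pt "0 0 0 0 0 0 0" --pt "0 0 0 0 0 0 0"

```text
time_s: 5.7
tool_pos: [0.4679, 0.0283, 0.0207]
eef_rot: [3.09, 0.569, -0.0]
wrist_force: [0.3, 1.4, -0.2]
width: 0.044
grasp_force: 0.0
```

Emit:
send_rows --pt "20 0 0 0 0 0 0" --pt "40 1 0 0 0 0 0" --pt "55 1 0 0 0 0 0" --pt "59 1 0 0 0 0 0" --pt "59 1 0 0 0 0 -1" --pt "59 1 0 0 0 0 -1" --pt "59 1 0 0 0 0 -1" --pt "59 1 0 0 0 0 -1" --pt "59 1 0 0 0 0 -1" --pt "59 1 0 0 0 0 -1" --pt "59 1 0 0 0 0 -1"

```text
time_s: 6.8
tool_pos: [0.5222, 0.0495, 0.0206]
eef_rot: [-3.088, -0.571, 0.002]
wrist_force: [-4.1, 4.1, 2.9]
width: 0.0118
grasp_force: 30.0
```

Emit:
send_rows --pt "-8 0 0 0 0 0 -1" --pt "-16 0 0 0 0 0 -1" --pt "-24 0 0 0 0 0 -1" --pt "-32 0 0 0 0 0 -1" --pt "-40 0 0 0 0 0 -1" --pt "-48 0 0 0 0 0 -1" --pt "-54 0 0 0 0 0 -1" --pt "-58 0 0 0 0 0 -1" --pt "-60 0 0 0 0 0 -1" --pt "-60 0 0 0 0 0 -1"

```text
time_s: 7.8
tool_pos: [0.4682, 0.0282, 0.0207]
eef_rot: [-3.088, -0.571, -0.005]
wrist_force: [3.7, 5.6, -7.1]
width: 0.0114
grasp_force: 30.0
```

```bash
python3 - <<'E'
from h import *
s=st();v=s['tool_pos'][:2]-D;print(v@ex,v@ey)
E
```

```text
{'time_s': 7.8, 'qpos': [0.1002, 0.4818, -0.3515, 2.1696, 0.3158, 0.5342, -1.6928], 'tool_pos': [0.4682, 0.0282, 0.0207], 'eef_rot': [-3.0877, -0.5709, -0.0051], 'wrist_force': [3.65, 5.6294, -7.1047], 'width': 0.0114, 'grasp_force': 29.9812}
-0.10183342223044291 0.0012204638971044155
```

Emit:
send_rows --pt "0 0 0 0 0 0 1" --pt "0 0 0 0 0 0 1" --pt "0 0 0 0 0 0 1" --pt "0 0 -25 0 0 0 1" --pt "0 0 -46 0 0 0 1" --pt "0 0 -46 0 0 0 1" --pt "20 0 -46 0 0 0 1" --pt "45 0 -46 0 0 0 1" --pt "45 0 -46 0 0 0 1" --pt "45 0 -46 0 0 0 1" --pt "45 0 -46 0 0 0 1"

```text
time_s: 8.9
tool_pos: [0.508, 0.0424, 0.066]
eef_rot: [3.089, 0.568, -0.003]
wrist_force: [-0.9, 0.1, -0.2]
width: 0.0876
grasp_force: 0.0
```

```bash
python3 - <<'E'
from h import *
s=st();plan(D-58*ex/1000+.0008*ey,.0248,21)
p,d,c=snap('scene');P=cloud(c,d)
hsv=cv2.cvtColor(p,cv2.COLOR_RGB2HSV)
p,d,c=snap('side','s1.png')
cv2.imwrite('pics/s1c.png',cv2.resize(p[160:290,190:340,::-1],None,fx=5,fy=4.5,interpolation=cv2.INTER_CUBIC))
E
```

```text
{'time_s': 8.9, 'qpos': [0.1094, 0.4545, -0.3864, 2.0527, 0.2656, 0.6833, -1.6562], 'tool_pos': [0.508, 0.0424, 0.066], 'eef_rot': [3.0893, 0.5684, -0.0031], 'wrist_force': [-0.9305, 0.107, -0.2144], 'width': 0.0876, 'grasp_force': 0.0}
shift [ 1.7 -0.7 41.2] turn [ 0.    0.12 -0.15]
```

View pics/s1c.png

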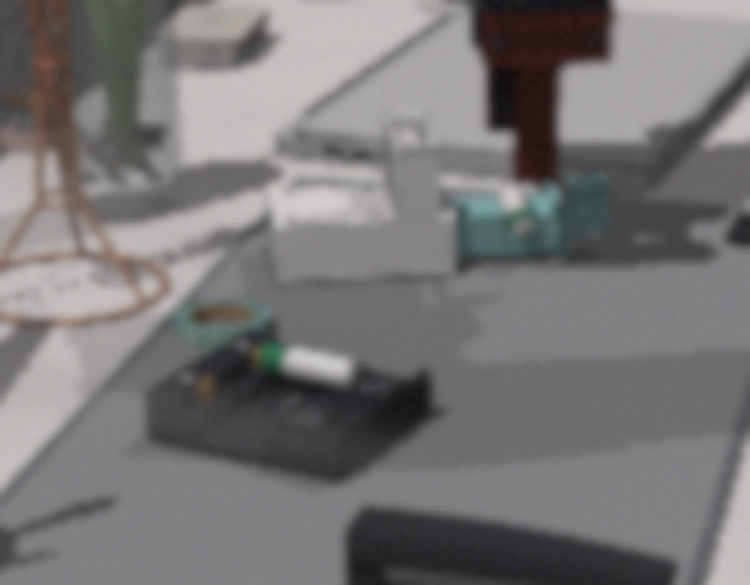

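The drawer is out, the cell with its green end shows in the pocket at crop pixel (518,205), and the fingers are over it. Descend and grip.

Emit:
send_rows --pt "2 -1 20 0 0 0 1" --pt "2 -1 36 0 0 0 1" --pt "2 -1 41 0 0 0 1" --pt "2 -1 41 0 0 0 -1" --pt "2 -1 41 0 0 0 -1" --pt "2 -1 41 0 0 0 -1" --pt "2 -1 41 0 0 0 -1" --pt "2 -1 41 0 0 0 -1" --pt "2 -1 41 0 0 0 -1" --pt "2 -1 41 0 0 0 -1" --pt "2 -1 41 0 0 0 -1"

```text
time_s: 10.1
tool_pos: [0.5112, 0.0445, 0.026]
eef_rot: [3.089, 0.569, 0.001]
wrist_force: [-0.2, -0.3, 4.3]
width: 0.0493
grasp_force: 30.0
```

Emit:
send_rows --pt "0 0 -8 0 0 0 -1" --pt "0 0 -20 0 0 0 -1" --pt "0 0 -45 0 0 0 -1" --pt "0 0 -70 0 0 0 -1" --pt "0 0 -70 0 0 0 -1"

```text
time_s: 10.6
tool_pos: [0.5132, 0.0453, 0.0993]
eef_rot: [3.089, 0.569, 0.01]
wrist_force: [-0.2, -0.3, -0.1]
width: 0.0493
grasp_force: 30.0
```

```bash
python3 - <<'E'
from h import *
s=st();plan([.46,.17],.075,21);plan([.46,.17],.0075,21)
E
```

```text
{'time_s': 10.6, 'qpos': [0.1268, 0.4065, -0.4093, 2.0261, 0.2348, 0.7471, -1.6317], 'tool_pos': [0.5132, 0.0453, 0.0993], 'eef_rot': [3.0893, 0.569, 0.0096], 'wrist_force': [-0.1648, -0.3289, -0.0847], 'width': 0.0493, 'grasp_force': 30.0}
shift [  -5.4 -135.5   24.1] turn [ 0.08 -0.34 -0.13]
shift [  -5.8 -135.6   91.6] turn [ 0.08 -0.34 -0.13]
```

Emit:
send_rows --pt "-5 -45 0 0 0 0 -1" --pt "-5 -95 0 0 0 0 -1" --pt "-5 -135 20 0 0 0 -1" --pt "-5 -135 50 0 0 0 -1" --pt "-5 -135 75 0 0 0 -1" --pt "-5 -135 84 0 0 0 -1" --pt "-5 -135 88 0 0 0 -1" --pt "-5 -135 88 0 0 0 -1" --pt "-5 -135 88 0 0 0 -1"

```text
time_s: 11.5
tool_pos: [0.4589, 0.1691, 0.0085]
eef_rot: [-3.09, -0.568, -0.002]
wrist_force: [1.1, -0.1, -0.4]
width: 0.0496
grasp_force: 30.0
```

```bash
python3 - <<'E'
from h import *
s=st();p,d,c=snap('side')
cv2.imwrite('pics/s2c.png',cv2.resize(p[150:290,190:370,::-1],None,fx=4,fy=4,interpolation=cv2.INTER_CUBIC))
E
```

```text
{'time_s': 11.5, 'qpos': [-0.1774, 0.531, -0.3705, 2.1259, 0.3635, 0.5427, -2.0225], 'tool_pos': [0.4589, 0.1691, 0.0085], 'eef_rot': [-3.0896, -0.5678, -0.0024], 'wrist_force': [1.0911, -0.1213, -0.374], 'width': 0.0496, 'grasp_force': 29.9999}
```

View pics/s2c.png

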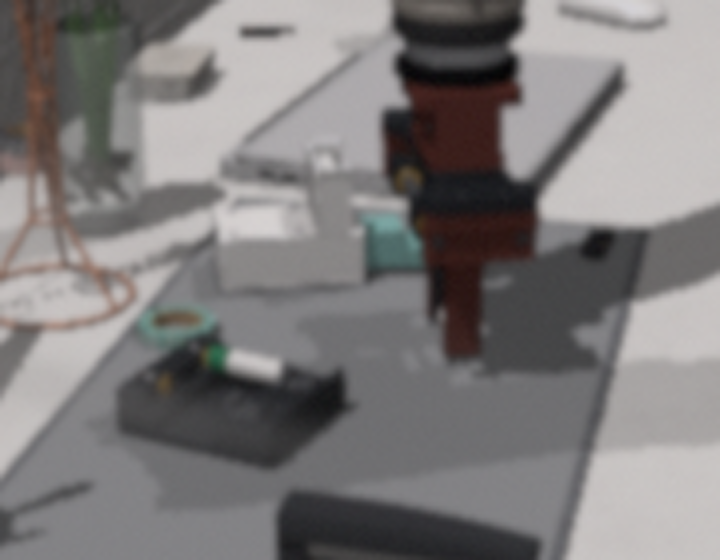

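Fingers are at crop pixel (462,350), close to the felt, with the cell between them out of view. Lower a little, open, rise.

Emit:
send_rows --pt "0 0 1.5 0 0 0 -1" --pt "0 0 1.5 0 0 0 -1" --pt "0 0 1.5 0 0 0 0.6" --pt "0 0 1.5 0 0 0 0.6" --pt "0 0 1.5 0 0 0 0.6" --pt "0 0 1.5 0 0 0 0.6" --pt "0 0 -30 0 0 0 0.4" --pt "0 0 -70 0 0 0 0.4" --pt "-50 0 -120 0 0 0 0.4" --pt "-85 0 -120 0 0 0 0.4" --pt "-85 0 -120 0 0 0 0.4"

```text
time_s: 12.65
tool_pos: [0.3745, 0.1362, 0.1286]
eef_rot: [3.086, 0.569, -0.002]
wrist_force: [-0.1, -0.0, -0.6]
width: 0.0616
grasp_force: 0.0
```

```bash
python3 - <<'E'
from h import *
s=st();p,d,c=snap('wrist','w2.png')
E
```

```text
{'time_s': 12.65, 'qpos': [-0.0332, 0.1964, -0.5176, 2.2428, 0.1486, 0.7353, -1.8596], 'tool_pos': [0.3745, 0.1362, 0.1286], 'eef_rot': [3.0863, 0.5688, -0.0016], 'wrist_force': [-0.1104, -0.0413, -0.5531], 'width': 0.0616, 'grasp_force': 0.0}
```

View pics/w2.png

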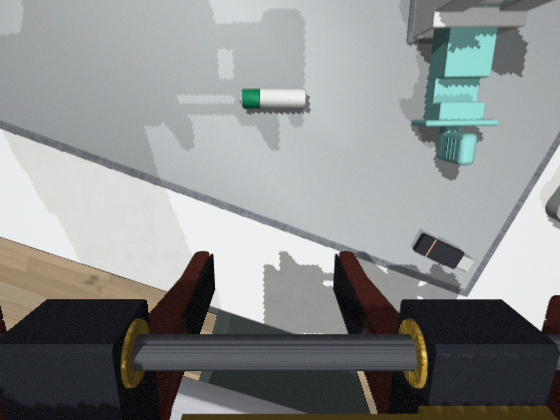

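Cell lies at (240–306, 99), plus (green) end left; the drawer pocket is empty.

```bash
python3 - <<'E'
from h import *
z=np.load('last_wrist.npz');p,d=z['p'],z['d'];c=bot.get_calibration('wrist')
hsv=cv2.cvtColor(p,cv2.COLOR_RGB2HSV)
m=cv2.inRange(hsv,(0,0,200),(180,40,255))|cv2.inRange(hsv,(55,100,30),(90,255,255))
k=np.zeros_like(m);k[80:120,225:320]=1;m*=k
P=cloud(c,d);q=P[(m>0)&(P[...,2]>.008)];print(len(q),rect(q[:,:2]),q[:,2].max())
pts=np.argwhere(m>0)[:,::-1];(u,v),wh,a=cv2.minAreaRect(pts.astype(np.float32));print(u,v,wh,a)
o=onz(c,u,v,.0125);e=onz(c,u-30,v-np.tan(np.radians(0))*30,.0125);print(o.round(4))
fl=cv2.fitLine(pts.astype(np.float32),cv2.DIST_L2,0,.01,.01).ravel()
b=onz(c,fl[2]-30*fl[0],fl[3]-30*fl[1],.0125)-onz(c,fl[2]+30*fl[0],fl[3]+30*fl[1],.0125)
print('yaw line',np.degrees(np.arctan2(b[1],b[0])))
E
```

```text
897 [457.6 169.6  18.6  48.6  21.8] 0.2901580198131879
272.02386474609375 100.21587371826172 (38.14548873901367, 95.24711608886719) 88.09085083007812
[0.4585 0.17   0.0125]
yaw line 115.71928169505453
```

```bash
python3 - <<'E'
from h import *
plan([.4585,.1693],.09,111.3);plan([.4585,.1693],.005,111.3)
E
```

```text
shift [87.7 -0.9 38.4] turn [ 1.200e-01  8.000e-02 -9.043e+01]
shift [ 87.7  -1.1 123.4] turn [ 1.200e-01  8.000e-02 -9.043e+01]
```

Emit:
send_rows --pt "30 -1 10 0 0 -8.5 0" --pt "60 -1 30 0 0 -17 0" --pt "88 -1 38 0 0 -25.5 0" --pt "88 -1 38 0 0 -34 0" --pt "88 -1 38 0 0 -42.5 0" --pt "88 -1 38 0 0 -51 0" --pt "88 -1 38 0 0 -59.5 0" --pt "88 -1 38 0 0 -68 0" --pt "88 -1 38 0 0 -76.5 0" --pt "88 -1 60 0 0 -85 0" --pt "88 -1 80 0 0 -90.4 0" --pt "88 -1 80 0 0 -90.4 0"

```text
time_s: 13.9
tool_pos: [0.4596, 0.1705, 0.045]
eef_rot: [-1.771, -2.59, 0.005]
wrist_force: [0.1, 0.0, 0.7]
width: 0.0436
grasp_force: 0.0
```

```bash
python3 - <<'E'
from h import *
st();plan([.4585,.1693],.005,111.3)
E
```

```text
{'time_s': 13.9, 'qpos': [0.1202, 0.5508, -0.7446, 2.0872, 0.5662, 0.7174, -0.6223], 'tool_pos': [0.4596, 0.1705, 0.045], 'eef_rot': [-1.7709, -2.5904, 0.0047], 'wrist_force': [0.0944, 0.0088, 0.6996], 'width': 0.0436, 'grasp_force': 0.0}
shift [-0.8 -1.3 40. ] turn [-0.26 -0.08 -0.02]
```

Emit:
send_rows --pt "-1 -1 25 0 0 0 0" --pt "-1 -1 38 0 0 0 0" --pt "-1 -1 40 0 0 0 0" --pt "-1 -1 40 0 0 0 -1" --pt "-1 -1 40 0 0 0 -1" --pt "-1 -1 40 0 0 0 -1" --pt "-1 -1 40 0 0 0 -1" --pt "-1 -1 40 0 0 0 -1" --pt "-1 -1 40 0 0 0 -1"

```text
time_s: 14.8
tool_pos: [0.4604, 0.1699, 0.0081]
eef_rot: [1.773, 2.592, 0.001]
wrist_force: [-0.2, -0.7, 5.5]
width: 0.0135
grasp_force: 30.0
```

```bash
python3 - <<'E'
from h import *
st()
E
```

```text
{'time_s': 14.8, 'qpos': [0.0717, 0.6061, -0.6853, 2.1056, 0.6432, 0.6457, -0.6879], 'tool_pos': [0.4604, 0.1699, 0.0081], 'eef_rot': [1.7731, 2.5925, 0.0009], 'wrist_force': [-0.2008, -0.6556, 5.5288], 'width': 0.0135, 'grasp_force': 30.0011}
```

```bash
python3 - <<'E'
from h import *
plan([.48,.31],.16,-14.7)
E
```

```text
shift [ 123.5   69.2 -151.8] turn [ 5.0000e-02 -5.0000e-02  1.2596e+02]
```

Emit:
send_rows --pt "0 0 -20 0 0 0 -1" --pt "0 0 -60 0 0 0 -1" --pt "20 12 -100 0 0 8.5 -1" --pt "45 25 -130 0 0 17 -1" --pt "70 40 -152 0 0 25.5 -1" --pt "95 55 -152 0 0 34 -1" --pt "123 69 -152 0 0 42.5 -1" --pt "123 69 -152 0 0 51 -1" --pt "123 69 -152 0 0 59.5 -1" --pt "123 69 -152 0 0 68 -1" --pt "123 69 -152 0 0 76 -1" --pt "123 69 -152 0 0 84 -1"

```text
time_s: 16.0
tool_pos: [0.4793, 0.3093, 0.1593]
eef_rot: [3.055, 0.732, -0.001]
wrist_force: [0.1, 0.8, -1.2]
width: 0.0139
grasp_force: 30.0
```

Emit:
send_rows --pt "0 0 0 0 0 8.5 -1" --pt "0 0 0 0 0 17 -1" --pt "0 0 0 0 0 25.5 -1" --pt "0 0 0 0 0 34 -1" --pt "0 0 0 0 0 42 -1" --pt "0 0 0 0 0 42 -1" --pt "0 0 0 0 0 42 -1"

```text
time_s: 16.7
tool_pos: [0.4794, 0.3094, 0.1595]
eef_rot: [3.116, -0.396, -0.0]
wrist_force: [-0.2, 0.3, -1.0]
width: 0.0136
grasp_force: 30.0
```

```bash
python3 - <<'E'
from h import *
st();p,d,c=snap('wrist','w3.png');print(c['xyz'],rot(c).round(4).tolist())
E
```

```text
{'time_s': 16.7, 'qpos': [-0.3955, 0.4014, -0.3625, 1.8514, 0.1751, 0.9202, -2.6621], 'tool_pos': [0.4794, 0.3094, 0.1595], 'eef_rot': [3.1161, -0.3965, -0.0003], 'wrist_force': [-0.2332, 0.2956, -0.9783], 'width': 0.0136, 'grasp_force': 30.0001}
[0.55461837 0.29045659 0.32124521] [[-0.2507, 0.9286, 0.2736], [-0.9681, -0.2404, -0.0708], [0.0, -0.2826, 0.9592]]
```

View pics/w3.png

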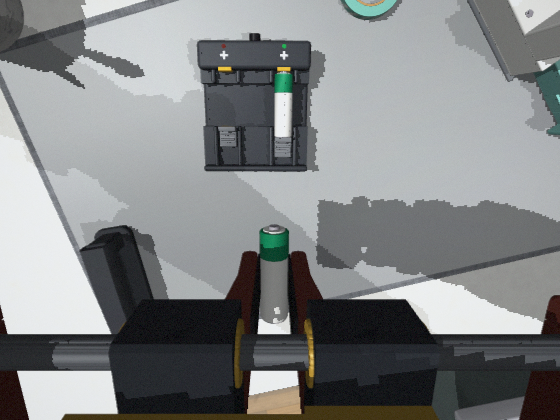

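Wrist view: charger with crosses (224,55), (284,55), charging cell (284,70–137), empty bay left with brass (224,68) and sprung contact (228,137); held cell straight, nub (273,229), tail (275,322).

```bash
cat > m.py <<'E'
from h import *
z=np.load('last_wrist.npz');p,d=z['p'],z['d'];c=bot.get_calibration('wrist')
P=cloud(c,d);V,U=np.mgrid[:420,:560]
hsv=cv2.cvtColor(p,cv2.COLOR_RGB2HSV)
# charger body outline by height
m=(P[...,2]>.012)&(P[...,2]<.05)&(V<180)&(U>180)&(U<330);print('body',rect(P[m][:,:2]))
h=m&(P[...,2]>.0305)&(V<74);print('housing',np.median(P[h][:,2]),rect(P[h][:,:2]))
w=cv2.inRange(hsv,(0,0,140),(180,60,255))
n,l,s,ce=cv2.connectedComponentsWithStats(w[45:64,210:300]); print('cross',[(ce[i]+[210,45]).round(1).tolist() for i in range(1,n) if s[i][4]>8])
X=[onz(c,*(ce[i]+[210,45]),.033) for i in range(1,n) if s[i][4]>8];print(np.round(X,4))
b=cv2.inRange(hsv,(12,120,100),(32,255,255));b[:60]=0;b[78:]=0
n,l,s,ce=cv2.connectedComponentsWithStats(b)
for i in range(1,n):
  if s[i][4]>8: print('brass',s[i],onz(c,ce[i][0],s[i][1]+s[i][3],.029).round(4),P[l==i].mean(0).round(4))
# charging cell
cell=(P[...,2]>.029)&(U>268)&(U<300)&(V>70)&(V<142);print('chcell',rect(P[cell][:,:2]),P[cell][:,2].max())
g=(cv2.inRange(hsv,(55,80,30),(90,255,255))>0)
q=P[g&cell];print('chcell green',q.mean(0))
# held cell
r=R.from_rotvec(bot.observe()['eef_rot']);t=bot.observe()['tool_pos']
T=(P-t)@r.as_matrix()*1000
hc=(V>222)&(V<328)&(U>255)&(U<295)&(np.abs(T[...,1])<12)&(np.abs(T[...,0])<40)&(T[...,2]>-25)&(T[...,2]<15)
Q=T[hc];print('held',len(Q),np.percentile(Q,[1,50,99],axis=0).round(1))
for a in (22,18,14,12,-14,-18,-22):
  k=Q[np.abs(Q[:,0]-a)<1.5]
  if len(k)>5: print(a,'topz',np.percentile(k[:,2],3).round(1),'y',k[:,1].min().round(1),k[:,1].max().round(1),len(k))
E
python3 m.py
```

```text
body [566.1 303.8  88.2 107.3  75.3]
housing 0.03256375441188858 [599.5 294.8  87.7  23.6  74.6]
cross [[223.5, 55.0], [283.5, 55.0]]
[[0.6063 0.3167 0.033 ]
 [0.5947 0.2722 0.033 ]]
brass [218  67  14   4  54] [0.5958 0.3199 0.029 ] [0.5962 0.3186 0.0377]
brass [277  67  14   4  55] [0.5841 0.2749 0.029 ] [0.5856 0.2746 0.0323]
chcell [558.1 282.2  17.1  54.2  71.4] 0.3212595813539566
chcell green [0.57542713 0.27775122 0.0359345 ]
held 3036 [[-24.   -8.3 -23.5]
 [  4.6  -0.3  -7.8]
 [ 25.2   8.6  -0.8]]
22 topz -9.6 y -7.7 6.5 229
18 topz -9.4 y -7.8 6.6 174
14 topz -9.2 y -7.3 6.6 162
12 topz -20.6 y -9.3 9.8 242
-14 topz -9.6 y -7.6 6.4 150
-18 topz -9.4 y -7.7 6.4 145
-22 topz -9.5 y -7.8 6.5 143
```

```bash
cat >> h.py <<'E'
B=np.array([.5712,.3253,.029]);YC=-14.6
def bayplan(x,y,h,tilt,c0=(.3,0,-2.15)):
    s=bot.observe();r=R.from_rotvec(s['eef_rot']);C=R.from_euler('z',YC,degrees=True)
    t=C*R.from_euler('y',-tilt,degrees=True)*R.from_rotvec([np.pi,0,0])
    pos=B+C.apply(np.array([x,y,h])/1000)-t.apply(np.array(c0)/1000)
    print('shift',rel(pos),'turn',np.degrees((r.inv()*t).as_rotvec()).round(2))
E
python3 - <<'E'
from h import *
bayplan(14,0,25,20)
E
```

```text
shift [ 99.3 -38.4 107.6] turn [ 0.   20.01  0.07]
```

Emit:
send_rows --pt "35 -14 10 0 8 0 -1" --pt "70 -30 30 0 16 0 -1" --pt "99 -38 60 0 20 0 -1" --pt "99 -38 90 0 20 0 -1" --pt "99 -38 107 0 20 0 -1" --pt "99 -38 107 0 20 0 -1" --pt "99 -38 107 0 20 0 -1"

```text
time_s: 17.45
tool_pos: [0.585, 0.3212, 0.0528]
eef_rot: [3.026, -0.388, 0.533]
wrist_force: [0.3, -0.1, -0.0]
width: 0.0139
grasp_force: 30.0
```

```bash
python3 - <<'E'
from h import *
st();bayplan(14,0,25,20);p,d,c=snap('wrist','w4.png');print(c['xyz'],rot(c).round(4).tolist())
E
```

```text
{'time_s': 17.45, 'qpos': [-0.8489, 0.5821, 0.1404, 1.9102, 0.4549, 0.5044, -2.9486], 'tool_pos': [0.585, 0.3212, 0.0528], 'eef_rot': [3.0256, -0.3884, 0.5329], 'wrist_force': [0.2539, -0.0734, -0.0225], 'width': 0.0139, 'grasp_force': 29.9999}
shift [-0.3 -0.5  0.8] turn [ 0.05  0.02 -0.02]
[0.6020837  0.31734867 0.23121602] [[-0.253, 0.9656, -0.0602], [-0.9675, -0.2525, 0.0162], [0.0004, 0.0623, 0.9981]]
```

View pics/w4.png

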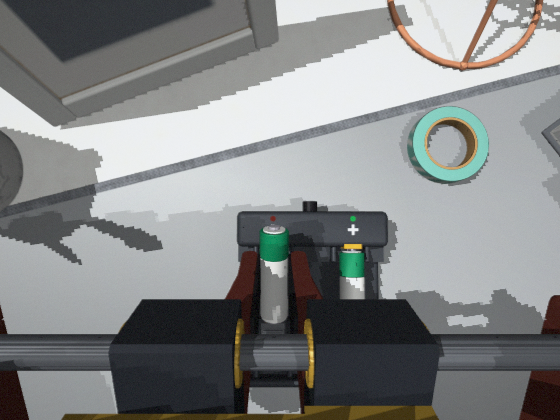

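Held cell centred at column ~274, red dot of the empty bay at (272,218), green dot (353,218), cross (353,230). Fine lateral check.

```bash
python3 - <<'E'
from h import *
z=np.load('last_wrist.npz');p,d=z['p'],z['d'];c=bot.get_calibration('wrist')
hsv=cv2.cvtColor(p,cv2.COLOR_RGB2HSV)
C=R.from_euler('z',YC,degrees=True)
def b(P): return (C.inv().apply(P-B)*1000).round(2)
def cen(m,x0,x1,y0,y1):
    v,u=np.nonzero(m[y0:y1,x0:x1]); return u.mean()+x0,v.mean()+y0,len(u)
red=cv2.inRange(hsv,(0,90,60),(12,255,255))|cv2.inRange(hsv,(168,90,60),(180,255,255))
w=cv2.inRange(hsv,(0,0,150),(180,60,255)); g=cv2.inRange(hsv,(50,100,60),(90,255,255))
for n,m,bx in [('red',red,(262,284,213,223)),('gdot',g,(345,362,213,223)),('cross',w,(344,364,223,238))]:
    u,v,k=cen(m,*bx);print(n,round(u,1),round(v,1),k,b(onz(c,u,v,.033)))
br=cv2.inRange(hsv,(12,120,100),(32,255,255));u,v,k=cen(br,335,370,240,255);print('brass',u,v,k,b(onz(c,u,v,.033)),b(onz(c,u,251,.029)))
# held cell edges
P=cloud(c,d);r=R.from_rotvec(bot.observe()['eef_rot']);T=(P-bot.observe()['tool_pos'])@r.as_matrix()*1000
for v in (245,265,275,285,300,315):
    k=[u for u in range(255,295) if abs(T[v,u,2]+6)<8 and p[v,u].max()>60 and not(p[v,u,0]>1.5*p[v,u,1])]
    if k: print(v,min(k),max(k),(min(k)+max(k))/2, 'T',T[v,int(np.mean(k))].round(1),'bay',b(P[v,int(np.mean(k))]))
E
```

```text
red 272.7 218.0 24 [43.47  0.84  4.  ]
gdot 352.5 218.3 30 [ 43.19 -45.27   4.  ]
cross 352.7 229.0 60 [ 37.01 -45.31   4.  ]
brass 352.16129032258067 246.03225806451613 93 [ 27.24 -44.82   4.  ] [ 24.24 -45.68  -0.  ]
245 260 285 272.5 T [17.9 -1.3 -9.1] bay [28.69  1.06 39.25]
265 260 287 273.5 T [ 7.9 -0.8 -9.7] bay [19.06  0.61 36.43]
275 261 287 274.0 T [ 1.9 -0.3 -8.3] bay [13.94  0.14 33.04]
285 261 287 274.0 T [-3.2 -0.3 -8.9] bay [ 8.94  0.15 31.81]
300 260 287 273.5 T [-10.5  -0.8 -10.5] bay [ 1.5   0.66 30.88]
315 261 287 274.0 T [-19.8  -0.3  -9.1] bay [-6.78  0.18 26.35]
```

```bash
python3 - <<'E'
from h import *
for a in [(14,.2,9.3,20),(6,.2,9.3,20),(-2,.2,9.3,20),(-2.3,.2,7.2,15),(-2.3,.2,5,10),(-2.3,.2,2.7,5),(-2.0,.2,0.2,0)]: print(a);bayplan(*a)
E
```

```text
(14, 0.2, 9.3, 20)
shift [-6.4 -0.4 16.2] turn [-0.02 -0.02 -0.1 ]
(6, 0.2, 9.3, 20)
shift [-14.   -0.4  13.4] turn [-0.02 -0.02 -0.1 ]
(-2, 0.2, 9.3, 20)
shift [-21.5  -0.4  10.7] turn [-0.02 -0.02 -0.1 ]
(-2.3, 0.2, 7.2, 15)
shift [-22.7  -0.3  12.5] turn [-0.02 -5.02 -0.1 ]
(-2.3, 0.2, 5, 10)
shift [-23.6  -0.3  14.5] turn [ -0.02 -10.02  -0.1 ]
(-2.3, 0.2, 2.7, 5)
shift [-24.6  -0.3  16.6] turn [ -0.03 -15.02  -0.09]
(-2.0, 0.2, 0.2, 0)
shift [-25.3  -0.3  19. ] turn [ -0.03 -20.02  -0.09]
```

Emit:
send_rows --pt "-3 -0.4 8 0 0 0 -1" --pt "-6.4 -0.4 16.2 0 0 0 -1" --pt "-6.4 -0.4 16.2 0 0 0 -1" --pt "-10 -0.4 14.8 0 0 0 -1" --pt "-14 -0.4 13.4 0 0 0 -1" --pt "-18 -0.4 12 0 0 0 -1" --pt "-21.5 -0.4 10.7 0 0 0 -1" --pt "-21.5 -0.4 10.7 0 0 0 -1"

```text
time_s: 18.3
tool_pos: [0.5694, 0.3256, 0.0358]
eef_rot: [3.025, -0.391, 0.535]
wrist_force: [3.8, -1.6, 0.7]
width: 0.0139
grasp_force: 30.0
```

```bash
python3 - <<'E'
from h import *
st()
for a in [(-2,.2,9.3,20),(-2.3,.2,7.2,15),(-2.3,.2,5,10),(-2.3,.2,2.7,5),(-2.0,.2,0.2,0)]: print(a);bayplan(*a)
E
```

```text
{'time_s': 18.3, 'qpos': [-0.9299, 0.6038, 0.2141, 1.9439, 0.4124, 0.4514, -2.9502], 'tool_pos': [0.5694, 0.3256, 0.0358], 'eef_rot': [3.0255, -0.3907, 0.5351], 'wrist_force': [3.8275, -1.6352, 0.7396], 'width': 0.0139, 'grasp_force': 29.9999}
(-2, 0.2, 9.3, 20)
shift [ 0.4 -0.3 -0.3] turn [ 0.03 -0.06 -0.11]
(-2.3, 0.2, 7.2, 15)
shift [-0.8 -0.3  1.6] turn [ 0.02 -5.06 -0.11]
(-2.3, 0.2, 5, 10)
shift [-1.8 -0.3  3.6] turn [  0.02 -10.06  -0.11]
(-2.3, 0.2, 2.7, 5)
shift [-2.7 -0.3  5.7] turn [ 1.000e-02 -1.506e+01 -1.100e-01]
(-2.0, 0.2, 0.2, 0)
shift [-3.5 -0.3  8. ] turn [ 1.000e-02 -2.006e+01 -1.100e-01]
```

The spring pushes 4.1 N along the bay, as expected at about 9.7 mm travel. Lower the plus end.

Emit:
send_rows --pt "-0.4 -0.2 0.8 0 -2.5 0 -1" --pt "-0.8 -0.2 1.6 0 -5 0 -1" --pt "-1.3 -0.2 2.6 0 -7.5 0 -1" --pt "-1.8 -0.2 3.6 0 -10 0 -1" --pt "-2.2 -0.2 4.6 0 -12.5 0 -1" --pt "-2.7 -0.2 5.7 0 -15 0 -1" --pt "-3.1 -0.2 6.8 0 -17.5 0 -1" --pt "-3.5 -0.2 8 0 -20 0 -1" --pt "-3.5 -0.2 8 0 -20 0 -1"

```text
time_s: 19.2
tool_pos: [0.5711, 0.3253, 0.027]
eef_rot: [-3.114, 0.407, -0.002]
wrist_force: [3.8, -1.4, 2.6]
width: 0.0137
grasp_force: 30.0
```

```bash
python3 - <<'E'
from h import *
st();bayplan(-2,.2,.2,0);bayplan(.3,.2,0,0);p,d,c=snap('wrist','w5.png')
cv2.imwrite('pics/w5c.png',cv2.resize(p[190:350,190:410,::-1],None,fx=3.5,fy=3.5,interpolation=cv2.INTER_CUBIC))
E
```

```text
{'time_s': 19.2, 'qpos': [-0.5307, 0.6709, -0.1148, 1.7292, 0.1051, 0.7453, -2.5285], 'tool_pos': [0.5711, 0.3253, 0.027], 'eef_rot': [-3.1136, 0.4067, -0.0024], 'wrist_force': [3.8188, -1.3682, 2.5816], 'width': 0.0137, 'grasp_force': 30.0005}
shift [-2.2 -0.3 -0.1] turn [-0.1  -0.08 -0.28]
shift [ 0.1 -0.3  0.1] turn [-0.1  -0.08 -0.28]
```

View pics/w5c.png

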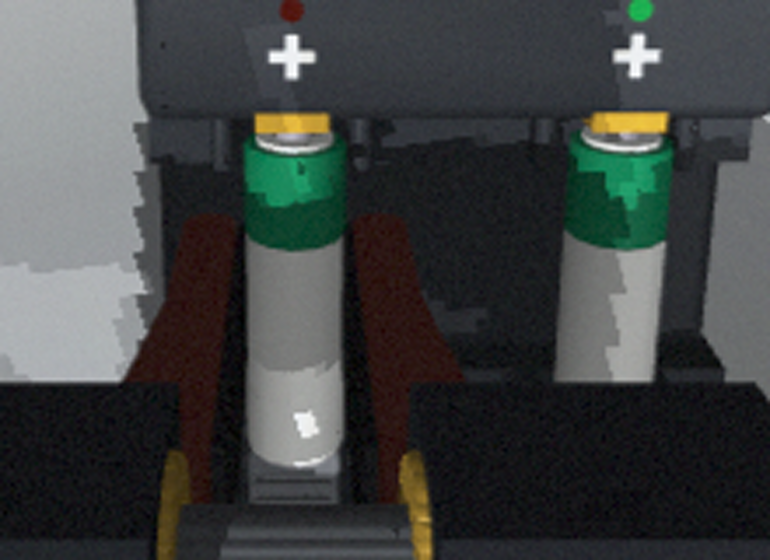

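The cell lies in the bay like its neighbour: nub at the brass (crop 292,130), tail on the pressed contact (292,465). Release a little and rise.

Emit:
send_rows --pt "0 0 0 0 0 0 -0.45" --pt "0 0 0 0 0 0 -0.45" --pt "0 0 0 0 0 0 -0.45" --pt "0 0 -15 0 0 0 -0.45" --pt "0 0 -50 0 0 0 -0.45" --pt "-40 0 -90 0 0 0 -1" --pt "-85 0 -110 0 0 0 -1" --pt "-85 0 -110 0 0 0 -1"

```text
time_s: 20.05
tool_pos: [0.4824, 0.3519, 0.1408]
eef_rot: [-3.112, 0.392, -0.002]
wrist_force: [0.6, -0.2, 0.2]
width: 0.0035
grasp_force: 0.0
```

```bash
python3 - <<'E'
from h import *
st();p,d,c=snap('wrist','w6.png')
cv2.imwrite('pics/w6c.png',cv2.resize(p[0:240,140:420,::-1],None,fx=2.5,fy=2.5,interpolation=cv2.INTER_CUBIC))
# push pose: closed fingers in front of tab
t=D-(58+40+11+30)*ex/1000
plan(t,.16,21);plan(t,.03,21)
E
```

```text
{'time_s': 20.05, 'qpos': [-0.6183, 0.4413, -0.1491, 1.8191, 0.0792, 0.8825, -2.6246], 'tool_pos': [0.4824, 0.3519, 0.1408], 'eef_rot': [-3.1121, 0.3918, -0.0016], 'wrist_force': [0.5606, -0.2459, 0.1904], 'width': 0.0035, 'grasp_force': 0.0}
shift [ 35.7 338.6 -21.4] turn [ -0.19  -0.12 -35.41]
shift [ 35.6 339.  108.6] turn [ -0.19  -0.12 -35.41]
```

View pics/w6c.png

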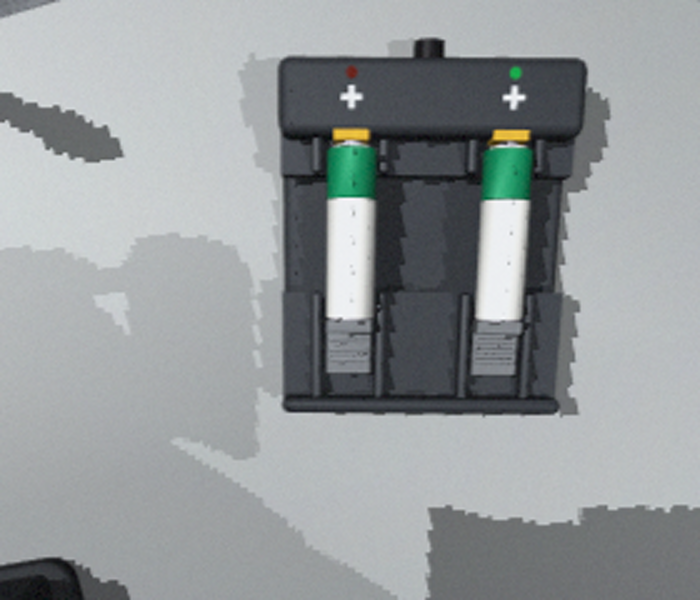

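Both bays look alike: the cell lies fully down, tail on its contact. Next I take the tab again to push the drawer home.

```bash
python3 - <<'E'
from h import *
plan([.4682,.0282],.14,21.1);plan([.4682,.0282],.0207,21.1)
E
```

```text
shift [ 65.3 316.1  -1.3] turn [ -0.19  -0.12 -35.51]
shift [ 65.2 316.6 118. ] turn [ -0.19  -0.12 -35.51]
```

Emit:
send_rows --pt "5 45 0 0 0 -7 0" --pt "15 90 0 0 0 -14 0" --pt "25 138 0 0 0 -21 0" --pt "35 186 0 0 0 -28 0" --pt "45 234 0 0 0 -35.5 0" --pt "55 282 0 0 0 -35.5 0" --pt "65 316 0 0 0 -35.5 0" --pt "65 316 0 0 0 -35.5 0" --pt "65 316 40 0 0 -35.5 0" --pt "65 316 60 0 0 -35.5 0" --pt "65 316 60 0 0 -35.5 0"

```text
time_s: 21.2
tool_pos: [0.4673, 0.0252, 0.0743]
eef_rot: [-3.09, -0.566, 0.008]
wrist_force: [0.5, -0.2, 0.5]
width: 0.0435
grasp_force: 0.0
```

```bash
python3 - <<'E'
from h import *
st();plan([.4682,.0282],.0207,21.1)
E
```

```text
{'time_s': 21.2, 'qpos': [-0.0344, 0.3659, -0.1807, 2.1509, 0.1074, 0.6381, -1.4983], 'tool_pos': [0.4673, 0.0252, 0.0743], 'eef_rot': [-3.0898, -0.5663, 0.0081], 'wrist_force': [0.4741, -0.1762, 0.5377], 'width': 0.0435, 'grasp_force': 0.0}
shift [ 2.2 -2.4 53.6] turn [-0.07  0.29 -0.33]
```

Emit:
send_rows --pt "2 -2.4 30 0 0 0 0" --pt "2 -2.4 48 0 0 0 0" --pt "2 -2.4 53 0 0 0 0" --pt "2 -2.4 53 0 0 0 -1" --pt "2 -2.4 53 0 0 0 -1" --pt "2 -2.4 53 0 0 0 -1" --pt "2 -2.4 53 0 0 0 -1" --pt "2 -2.4 53 0 0 0 -1" --pt "2 -2.4 53 0 0 0 -1" --pt "2 -2.4 53 0 0 0 -1"

```text
time_s: 22.2
tool_pos: [0.4704, 0.0292, 0.0242]
eef_rot: [-3.089, -0.569, -0.002]
wrist_force: [-1.5, 2.3, 7.3]
width: 0.0123
grasp_force: 30.0
```

Emit:
send_rows --pt "8 0 0 0 0 0 -1" --pt "16 0 0 0 0 0 -1" --pt "24 0 0 0 0 0 -1" --pt "32 0 0 0 0 0 -1" --pt "40 0 0 0 0 0 -1" --pt "47 0 0 0 0 0 -1" --pt "53 0 0 0 0 0 -1" --pt "57 0 0 0 0 0 -1" --pt "59 0 0 0 0 0 -1" --pt "60 0 0 0 0 0 -1" --pt "60 0 0 0 0 0 -1"

```text
time_s: 23.3
tool_pos: [0.5243, 0.0504, 0.0242]
eef_rot: [-3.089, -0.569, 0.005]
wrist_force: [-9.1, 1.6, 13.3]
width: 0.0122
grasp_force: 30.0
```

```bash
python3 - <<'E'
from h import *
s=st();v=s['tool_pos'][:2]-D;print(v@ex,v@ey)
E
```

```text
{'time_s': 23.3, 'qpos': [-0.0879, 0.5237, -0.1574, 2.0429, 0.1408, 0.5881, -1.5486], 'tool_pos': [0.5243, 0.0504, 0.0242], 'eef_rot': [-3.0893, -0.5688, 0.0048], 'wrist_force': [-9.0581, 1.5905, 13.2535], 'width': 0.0122, 'grasp_force': 30.0192}
-0.04150331379630984 0.0017390256167417622
```

The drawer moved 58 mm and presses on its stop. Release, rise, back off and check.

Emit:
send_rows --pt "0 0 0 0 0 0 0" --pt "0 0 0 0 0 0 0" --pt "0 0 0 0 0 0 0" --pt "0 0 0 0 0 0 0" --pt "0 0 -25 0 0 0 0" --pt "0 0 -70 0 0 0 0" --pt "-30 0 -115 0 0 0 0" --pt "-70 0 -150 0 0 0 0" --pt "-70 0 -150 0 0 0 0" --pt "-70 0 -150 0 0 0 0"

```text
time_s: 24.3
tool_pos: [0.4609, 0.0243, 0.1745]
eef_rot: [3.09, 0.565, 0.004]
wrist_force: [1.0, 0.7, -0.1]
width: 0.0444
grasp_force: 0.0
```

```bash
python3 - <<'E'
from h import *
s=st();p,d,c=snap('wrist','w7.png')
P=cloud(c,d)
def loc(Q): return np.stack([(Q[...,:2]-D)@ex,(Q[...,:2]-D)@ey,Q[...,2]],-1)
L=loc(P)
m=(abs(L[...,0])<.006)&(abs(L[...,1])<.02);print('chute cell top z',np.percentile(L[m][:,2],[5,50,95]).round(4))
hsv=cv2.cvtColor(p,cv2.COLOR_RGB2HSV);g=(cv2.inRange(hsv,(75,40,60),(100,255,255))>0)&(L[...,2]>.044)&(abs(L[...,1])<.02)&(L[...,0]<0)&(L[...,0]>-.12)
print('tab',rect(L[g][:,:2]))
E
```

```text
{'time_s': 24.3, 'qpos': [-0.0097, 0.194, -0.2, 2.0893, 0.0515, 0.86, -1.4488], 'tool_pos': [0.4609, 0.0243, 0.1745], 'eef_rot': [3.0898, 0.5646, 0.0042], 'wrist_force': [0.9654, 0.7156, -0.1331], 'width': 0.0444, 'grasp_force': 0.0}
chute cell top z [0.049  0.0644 0.0661]
tab [-40.7  -0.   82.1  36.7   2.1]
```

View pics/w7.png

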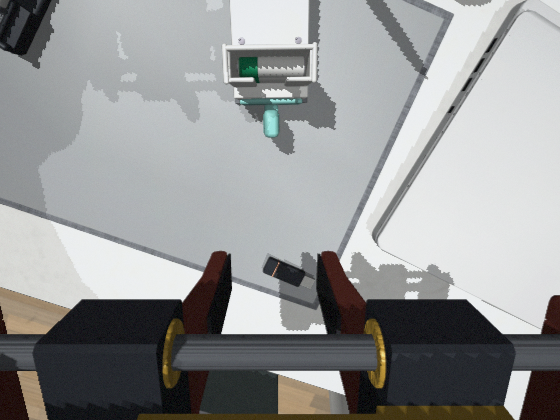

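The drawer is home (tab at (271,123)), and the top cell in the chute is now at 66 mm, which is one place lower. Hand in.

```bash
python3 -c "
from plant import bot
print(bot.close_job())"
```

```text
the job is handed in; nothing more can be done
None
```

The AA cell is loaded in the charger's empty bay with its plus end at the white cross. The drawer is home, the stack has dropped one place, and I handed the job in at about 24 s; no verdict came back.

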